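# Load a dome lamp into the leaning burn-in well

### The job

Take the tall dome lamp out of the lamp tray and lower it, rounded crown first, down the leaning metal burn-in well. How deep the well's sprung plate sits is different every time, so lower gently until you feel the plate just give under the lamp, and only then let go: the lamp must be set down, not dropped and not forced, and must be left resting on the plate. Leave the other two lamps and the screwdriver where they are.

Things in the scene. Friction and masses are not known exactly. Their poses are not given: they have to be found in the camera images.
- dome_lamp: The lamp to load, tallest of three white lamps: 160 mm long, 0.11 to 0.23 kg. Origin at its crown (domed end, standing down in the tray), z along it to the screw cap. From the crown: a dome of radius 33 mm with a 30 mm flat at the pole, 66 mm wide up to z = 76 mm, a taper to 92 mm, a round neck 28 mm wide from z = 92 to 156 mm (grip here), a 12 mm button to 160 mm. In any place of the tray.
- reflector_lamp: Bystander: a 112 mm long lamp, 64 mm wide at its flared face (below), neck 28 mm in diameter. Origin under its centre, z up along the lamp. Stands in the tray.
- slim_lamp: Bystander: a 127 mm long lamp, 44 mm wide, neck 28 mm in diameter. Origin under its centre, z up along the lamp. Stands in the tray.
- tray: Fixed black tray 100 x 300 mm, 8 mm thick, with three grey collars (60 mm wide inside, 14 mm high) at y = -105, 0 and 105 mm of its origin, which lies under its centre. A lamp stands loosely in each, its lower end at z = 8 mm.
- stand: Fixed dark stand that carries the leaning well, a metal tube 76 mm wide inside, 86 mm outside and 135 mm long. Base 160 x 130 mm, 12 mm thick, from x = -70 to 90 mm of its origin, which lies on the table. A force of 12 N between lamp and well breaks the lamp.
- well_mouth (a point): Centre of the well's open mouth, in the plane of the rim, 167 mm above the table. Its z axis is the well's axis, pointing out, leaning 30 degrees from vertical to the stand's -x side (the robot's side); its y axis is level. In the well is a flat rubber plate, 70 mm wide, square to the axis; its top lies 55 to 105 mm below the rim, different every time and not reported.
- rest_plate (a joint): How far the sprung plate in the well is pressed in along the well's axis, in m: about 0 when nothing bears on it; it gives at 0.8 N per mm for 10 mm (0.010), then stops hard. It says nothing of how deep the plate sits.
- screwdriver: Bystander: a loose screwdriver 180 mm long lying on the table between tray and stand. Its x axis runs along it.

How it is judged:
On the way, in this order (a step that is already met when the one before it is completed fails the run):
1. the dome lamp is lifted clear of the tray in the fingers (height (world z) of dome_lamp above 0.05 m and contact force between the fingers and dome_lamp above 1 N), for 0.1 s.
2. still held, the lamp's crown is inside the well (z of dome_lamp in the frame of well_mouth below -0.02 m and distance between dome_lamp and well_mouth below 0.12 m and angle between the z axis of dome_lamp and the z axis of well_mouth, either way round below 0.35 rad and contact force between the fingers and dome_lamp above 1 N), for 0.1 s.
3. still held, the lamp has come down on the sprung plate, which gives at least 1 mm (value of joint rest_plate above 0.001 m and z of dome_lamp in the frame of well_mouth below -0.05 m and contact force between the fingers and dome_lamp above 1 N), for 0.05 s.
At the end, for the whole second after the job is handed in: The dome lamp rests released and still in the well, crown down, its crown at least 50 mm below the rim (where the plate holds it), its axis within about 17 degrees of the well's (z of dome_lamp in the frame of well_mouth below -0.05 m and distance between dome_lamp and well_mouth below 0.125 m and angle between the z axis of dome_lamp and the z axis of well_mouth, either way round below 0.3 rad and contact force between dome_lamp and stand above 0.3 N and contact force between the fingers and dome_lamp below 0.05 N and linear speed of dome_lamp below 0.02 m/s); the robot touches nothing.
It fails at once if the lamp is pressed or knocked against the well with more than 12 N (contact force between dome_lamp and stand above 12 N).
It fails at once if the lamp is dropped: it moves faster than 0.3 m/s with no finger on it (linear speed of dome_lamp above 0.3 m/s and contact force between the fingers and dome_lamp below 0.05 N).
It fails at once if the reflector lamp is shifted by more than 20 mm or tipped (distance of reflector_lamp from where it was at the start of the episode above 0.02 m or angle between reflector_lamp's own z axis and vertical above 0.5 rad).
It fails at once if the slim lamp is shifted by more than 20 mm or tipped (distance of slim_lamp from where it was at the start of the episode above 0.02 m or angle between slim_lamp's own z axis and vertical above 0.5 rad).
It fails at once if the screwdriver is shifted by more than 20 mm (distance of screwdriver from where it was at the start of the episode above 0.02 m).
It also fails if it takes over 58 s, if anything falls off the work surface, if the arm or the gripper's body presses on something with over 40 N, if the wrist force passes 120 N, or if a joint passes its speed limit or range.

### The arm

A 6-joint arm with a two-finger parallel gripper is mounted at the origin on the work surface. World frame = base frame: x ahead of the robot, y to its left, z up, the work surface at z = 0. Lengths are in m, angles in rad, forces in N, time in s.
With the tool pointing down it reaches from about 0.2 to 0.875 m from the base axis. Payload 3.4 kg.
Tool frame: the origin (TCP) lies between the finger pads; the fingertips stand 25 mm ahead of it and the grasp point (between the pads) lies 6 mm ahead of it (r.nose_length is the z of the fingertips in the tool frame, in m); z points along the fingers, y is the line along which they close (so a half turn about z gives the same grasp; the last joint's range is limited). The gripper opens to 94 mm and grips with 3 to 60 N. Pads are 16 mm wide; open, the fingers measure 119 mm over their backs; the gripper's body (75 mm by 177 mm) begins 78 mm behind the grasp point.
Start: joints at [-1.47, 0.276, 1.505, -0, 1.361, -0.121], TCP at [0.126, -0.561, 0.21] pointing down, gripper open.
Joint ranges: [-2.89, 2.89], [-0.75, 2.08], [0.22, 2.7], [-1.18, 4.32], [0.11, 2.71], [-2.7, 2.7]. Speed limits (rad/s): [2.57, 2.57, 3.14, 3.14, 3.14, 3.14].

### API

Orientations are given as a unit quaternion [w, x, y, z].
In Python, from plant import r, gripper_to, inverse_kinematics, vision, models, telemetry gives the robot as it stands. Calls block until the motion is done:
- r.move_to(position, orientation): joint-space move of the TCP to a pose.
- r.move_l(position, rot=None, vel=0.15, guard=None): straight line of the TCP; rot=None keeps the orientation; vel is the mean speed in m/s. With guard (N) it stops when the force on the tool has changed by that much, and returns True; else False.
- r.movej(angles): joint-space move.
- gripper_to(opening, f_grip=None): finger opening in m; f_grip is the grip in N (None keeps the last); returns when the fingers have stopped.
- r.hold(seconds).
- inverse_kinematics(position, orientation): joint angles nearest the present ones, or None.
- vision.snapshot(name): name is "scene" or "top" or "wrist"; returns the picture (420x560x3 uint8, red, green, blue); there is no depth.
- vision.get_calibration(name): a dict with "fx", "fy", "cx", "cy" (pixels), "position" and "orientation" of the camera in the world. Camera axes: x right, y down, z forward; pixel columns grow to the right and rows downward; lengths in m; the calibration is good to about 2 mm. A picture is of the moment at which its call begins: read the wrist's pose just before it. get_calibration takes no time and is no camera call; for the wrist camera it gives the pose at the moment of the call.
A pose or a line that the arm cannot do raises r.PlanningError and nothing moves.
- r.sign_off(): hands the job in; it is judged then, once.
Trained networks look in the newest picture that a camera, given by its name, has taken for a name from the list of things; names that differ only in an ending like _2 or _b are one class to them, and where a whole thing is asked for, a point or a joint stands for the part that bears it (a point fixed in the world has none). Each returns a list of dicts, best first, with "score" (0 to 1); they miss things now and then, are a little off and sometimes report something else, mostly with a low value. They report only what shows in the picture. A call takes as long as a camera call.
- models.boxes_of(thing, camera): "at" ([x, y, z] in m, in world coordinates, good to about 4 mm: the middle of the surface that is visible of it).
- models.regions_of(thing, camera): "pixels" (420x560 bool, what is visible of it).
- models.mark_of(thing, camera): "at" ([x, y, z] in m, in world coordinates, good to about 4 mm: a listed point, or the origin of a listed thing).
Readings, each from a call of its own:
- telemetry.current_t(): time.
- telemetry.current_joints(): joint angles.
- telemetry.current_dq(): joint speeds.
- telemetry.current_joint_efforts(): joint torques, N m.
- telemetry.current_ee_pos(): TCP position.
- telemetry.current_tool_rot(): TCP orientation.
- telemetry.current_wrist_force(): force on the tool from outside, world axes, zero at the start.
- telemetry.current_torque(): the same for the moment, N m.
- telemetry.current_opening(): finger opening in m.
- telemetry.current_finger_force(): force on a finger pad.
Only numpy, scipy, OpenCV 4.12 (cv2) and the standard library are available. Lean on these libraries where they do the work, as an engineer would, in place of code of your own. Each camera call takes 0.05 s, during which the arm holds its last target. There are 200 camera calls.

## Working session

There is one attempt and no reset: what is moved stays moved. The work goes in short steps, each a Python script; the robot and the scene stay as the last script left them, time stands still between calls to the robot, and variables do not carry over. Pictures are saved under pics/ and viewed, at most 10 in all, crops included, and the job is handed in when it is done.

```bash
ls; mkdir -p pics; python3 - <<'E'
from plant import r, vision, models, telemetry
import cv2, numpy as np
ims=[]
for c in ["scene","top"]:
    im=vision.snapshot(c); ims.append(im)
    print(c,vision.get_calibration(c))
    for t in ["dome_lamp","reflector_lamp","slim_lamp","tray","stand","well_mouth","screwdriver"]:
        try: print(t,[(np.round(d["at"],3).tolist(),round(d["score"],2)) for d in models.mark_of(t,c)[:3]])
        except Exception as e: print(t,e)
    cv2.imwrite(f"pics/{c}1.png",im[:,:,::-1])
print(telemetry.current_t(), telemetry.current_tool_rot())
E
```

```text
pics
scene {'fx': 464.91568487173794, 'fy': 464.91568487173794, 'cx': 294.8829569583425, 'cy': 212.83608159391682, 'position': array([0.97783174, 0.67843921, 0.80954949]), 'orientation': array([-0.10592178,  0.2230836 ,  0.88053223, -0.40457049])}
dome_lamp [([0.501, 0.105, 0.005], 0.75)]
reflector_lamp [([0.509, 0.206, 0.012], 0.71), ([0.512, 0.311, 0.006], 0.63)]
slim_lamp [([0.505, 0.203, 0.011], 0.63)]
tray [([0.505, 0.208, -0.001], 0.96)]
stand [([0.551, -0.266, 0.001], 0.93)]
well_mouth [([0.524, -0.26, 0.166], 0.6)]
screwdriver [([0.615, 0.008, -0.0], 0.63)]
top {'fx': 382.56763547933065, 'fy': 382.56763547933065, 'cx': 277.8548100984037, 'cy': 208.0437174151867, 'position': array([ 0.53833783, -0.00186739,  1.08146108]), 'orientation': array([ 0.00856562, -0.69694484,  0.71641712, -0.03067616])}
dome_lamp [([0.5, 0.103, 0.007], 0.93)]
reflector_lamp [([0.51, 0.31, 0.006], 0.82)]
slim_lamp [([0.508, 0.212, 0.011], 0.67)]
tray [([0.509, 0.205, 0.002], 0.91)]
stand [([0.549, -0.268, 0.005], 0.77)]
well_mouth [([0.523, -0.262, 0.162], 0.75)]
screwdriver [([0.612, 0.005, 0.003], 0.76), ([0.549, -0.265, 0.004], 0.57), ([0.509, 0.309, 0.01], 0.38)]
0.8 [7.08769232e-05 9.93856105e-01 1.10679890e-01 9.54491204e-06]
```

View pics/scene1.png

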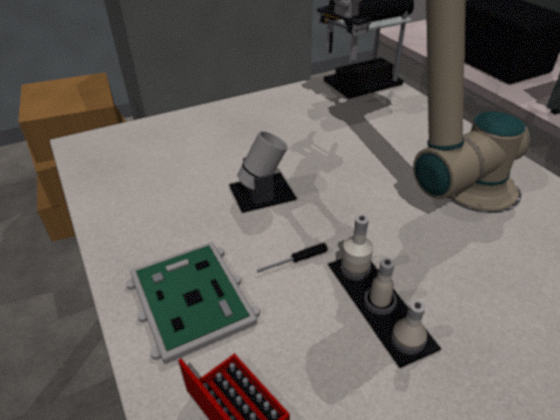

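View pics/top1.png

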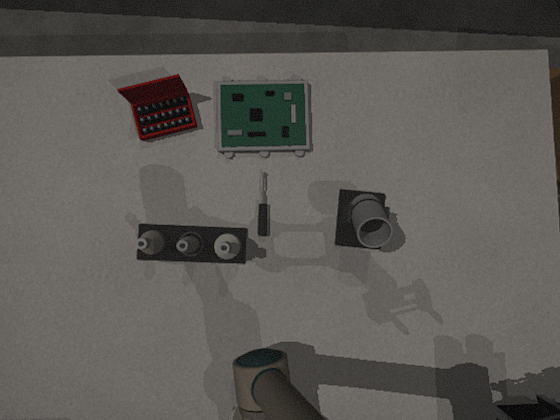

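The scene view shows the dome lamp at (358,248), at the robot end of the tray. The well is at (263,160). The top view shows the mouth at (374,233) and the left base edge running (341,189)→(335,246). Next I'll get the stand yaw, then look at the well from close by.

```bash
cat > h.py <<'E'
from plant import r, gripper_to, inverse_kinematics, vision, models, telemetry as T
import numpy as np, cv2
from scipy.spatial.transform import Rotation as R
def quat(M): return R.from_matrix(M).as_quat(scalar_first=True)
def deproj(cal,uv,z):
    d=R.from_quat(cal["orientation"],scalar_first=True).apply([(uv[0]-cal["cx"])/cal["fx"],(uv[1]-cal["cy"])/cal["fy"],1])
    p=np.array(cal["position"]); return p+d*(z-p[2])/d[2]
def proj(cal,P):
    c=R.from_quat(cal["orientation"],scalar_first=True).inv().apply(np.atleast_2d(P)-cal["position"])
    return np.c_[cal["fx"]*c[:,0]/c[:,2]+cal["cx"],cal["fy"]*c[:,1]/c[:,2]+cal["cy"]]
def wellR(yaw):  # columns: well x,y,z in world
    return (R.from_euler("z",yaw)*R.from_euler("y",-np.pi/6)).as_matrix()
def toolR(W): return W@np.diag([1,-1,-1])   # tool z = -well z, y level
def snap(c,f):
    cal=vision.get_calibration(c); im=vision.snapshot(c); cv2.imwrite(f"pics/{f}.png",im[:,:,::-1]); return cal
def mark(t,c): return [(np.round(d["at"],4).tolist(),round(d["score"],2)) for d in models.mark_of(t,c)[:2]]
E
python3 - <<'E'
from h import *
cal=vision.get_calibration("top")
a,b=deproj(cal,(341,189),.012),deproj(cal,(335,246),.012); print(a,b)
yaw=np.arctan2(*(a-b)[1::-1]); print("yaw",yaw)
M=np.array([.5235,-.261,.167]); W=wellR(yaw)
p=M+W[:,2]*.2
print(p,inverse_kinematics(p,quat(toolR(W))),inverse_kinematics(M+W[:,2]*.03,quat(toolR(W))))
r.move_to(p,quat(toolR(W)))
cal=snap("wrist","w1"); print(cal, mark("well_mouth","wrist"),mark("stand","wrist"),T.current_t())
E
```

```text
[ 0.64637913 -0.21600016  0.012     ] [ 0.48670159 -0.19308537  0.012     ]
yaw -0.14253354455328535
[ 0.42451407 -0.24679486  0.34020508] [-0.97280504 -0.16671935  1.79180517  0.41115812  1.1768519   0.6465537 ] [-0.80738317  0.05446461  1.96812304  0.46995172  0.74938115  0.61838498]
{'fx': 317.7429533789084, 'fy': 317.7429533789084, 'cx': 285.4797974677333, 'cy': 209.70565363926806, 'position': array([ 0.40073404, -0.24422385,  0.52830482]), 'orientation': array([ 0.08624365, -0.64883657,  0.74945103, -0.09948006])} [([0.5228, -0.2618, 0.1648], 0.77)] [([0.5471, -0.2645, 0.0019], 0.64)] 2.5917
```

View pics/w1.png

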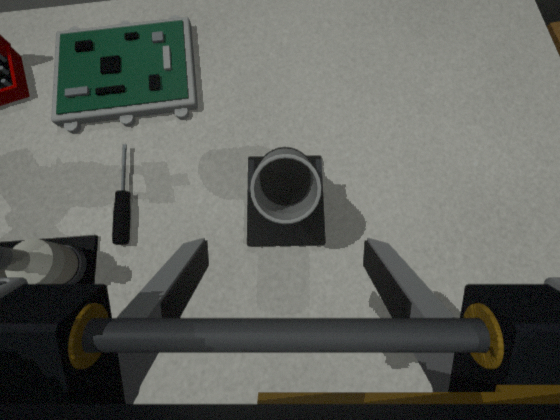

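The wrist view shows the base corners at (247,246), (325,245), (247,157) and (323,156). The mouth rim is centred near (286,186).

```bash
python3 - <<'E'
from h import *
cal=vision.get_calibration("wrist")
c=[deproj(cal,q,.012) for q in [(247,246),(325,245),(247,157),(323,156)]]
for q in c: print(q)
y=[np.arctan2(*(c[2]-c[0])[1::-1]),np.arctan2(*(c[3]-c[1])[1::-1]),np.arctan2(*(c[0]-c[1])[1::-1])-np.pi/2,np.arctan2(*(c[2]-c[3])[1::-1])-np.pi/2]; print(y)
print(deproj(cal,(286,186),.167))
for yaw in (-.14,-.1):
    W=wellR(yaw); M=np.array([.523,-.2615,.167]); t=np.linspace(0,2*np.pi,48)
    im=cv2.imread("pics/w1.png")
    for rr,z in((.043,0),(.038,0)):
        for p in proj(cal,M+(W@np.array([rr*np.cos(t),rr*np.sin(t),0*t])).T): im=cv2.circle(im,tuple(int(v) for v in p.round()),0,(0,0,255),-1)
    cv2.imwrite(f"pics/w1o{yaw}.png",cv2.resize(im[120:260,210:360],None,fx=4,fy=4,interpolation=0))
E
```

```text
[ 0.48713322 -0.19300303  0.012     ]
[ 0.47047532 -0.31929626  0.012     ]
[ 0.64378836 -0.21067325  0.012     ]
[ 0.62642273 -0.34350509  0.012     ]
[np.float64(-0.11232221040811739), np.float64(-0.15400787232858415), np.float64(-0.1311415732638277), np.float64(-0.12999668472544013)]
[ 0.52649531 -0.262938    0.167     ]
```

View pics/w1o-0.14.png

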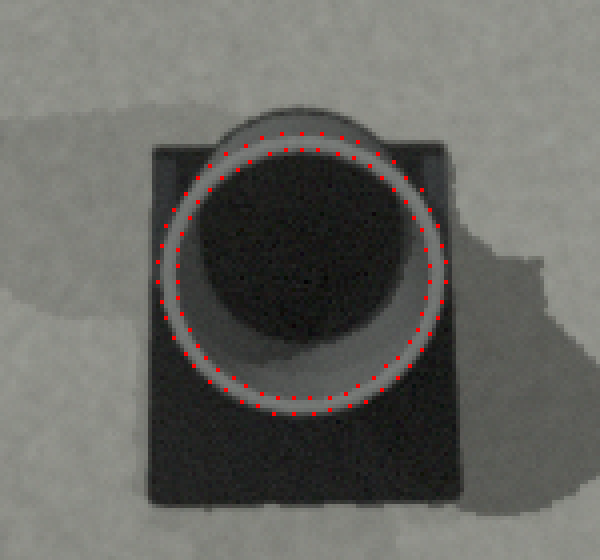

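The overlay fits the rim within about 1 mm, so the yaw is about -0.133 and the mouth is at (0.523, -0.2615, 0.167). Next, a close look at the lamp.

```bash
python3 - <<'E'
from h import *
D=np.array([0.,1,0,0])
r.move_to([.5,.104,.30],D)
gripper_to(.094,25)
cal=snap("wrist","w2"); print(mark("dome_lamp","wrist"),mark("slim_lamp","wrist"),mark("tray","wrist"),T.current_t())
print(proj(cal,[[.5,.104,.168],[.5,.104,.164],[.5,.104,.1]]))
E
```

```text
[([0.4996, 0.0973, 0.0065], 0.57)] [] [([0.5077, 0.2033, -0.0006], 0.69)] 4.3667
[[284.42887947 202.04968417]
 [284.44298119 201.1265025 ]
 [284.62971384 188.90188271]]
```

View pics/w2.png

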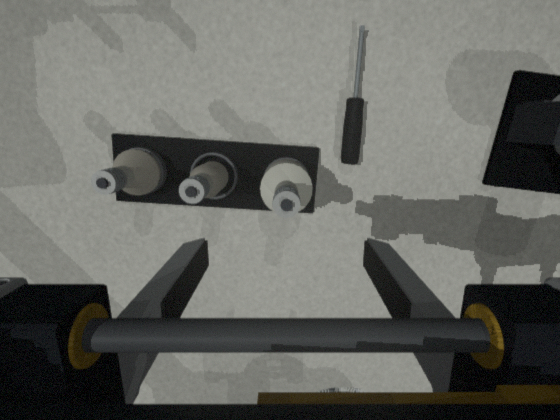

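The lamp's button shows at (287,204), about 2.5 px off the prediction, which puts the cap at about (0.498, 0.1015). Grasping there.

```bash
python3 - <<'E'
from h import *
r.move_l([.498,.1015,.22],vel=.15)
r.move_l([.498,.1015,.152],vel=.08)
gripper_to(.02,25)
print(T.current_opening(),T.current_finger_force(),T.current_wrist_force())
r.move_l([.498,.1015,.32],vel=.12); r.hold(.3)
print(T.current_opening(),T.current_finger_force(),T.current_wrist_force(),T.current_torque())
snap("scene","s2");print(mark("dome_lamp","scene"));snap("top","t2");print(mark("dome_lamp","top"),T.current_t())
E
```

```text
0.02699667055477954 24.99917596578598 [-0.29190136 -0.10989096 -0.57056432]
0.027062760317820775 24.99670833349228 [ 0.65950906 -0.01294408 -1.38227468] [-0.03862313  0.03155132 -0.02725222]
[([0.4993, 0.1016, 0.176], 0.82)]
[([0.499, 0.1031, 0.1777], 0.5)] 9.1333
```

```bash
cat >> h.py <<'E'
M=np.array([.523,-.2615,.167]); W=wellR(-.133); Q=quat(toolR(W))
def tcp(d): return M+W[:,2]*(d+.144)
E
python3 - <<'E'
from h import *
r.move_to(tcp(.08),Q)
r.move_l(tcp(.02),vel=.08); r.hold(.3)
print(T.current_ee_pos()-tcp(.02),T.current_opening(),T.current_finger_force(),T.current_wrist_force())
snap("wrist","w3");cal=snap("scene","s3");print(mark("dome_lamp","scene"),mark("dome_lamp","wrist"),"expect",M+W[:,2]*.02,T.current_t())
im=cv2.imread("pics/s3.png")
for a in np.linspace(-.02,.18,11):
    p=proj(cal,M+W[:,2]*a)[0]; cv2.circle(im,tuple(int(v) for v in p.round()),0,(0,0,255),-1)
a=cv2.resize(im[70:220,200:340],None,fx=4,fy=4,interpolation=0)
cv2.imwrite("pics/s3c.png",a[:600])
E
```

```text
[-4.79168662e-05 -1.70692721e-04  4.23655211e-04] 0.02724926822134709 24.996289908885956 [-0.30459506  0.09451715 -1.97863667]
[([0.5097, -0.2623, 0.1817], 0.77), ([0.5109, 0.3116, 0.006], 0.19)] [([0.5078, -0.2605, 0.1803], 0.69)] expect [ 0.51308831 -0.26017392  0.18432051] 11.8917
```

View pics/s3c.png

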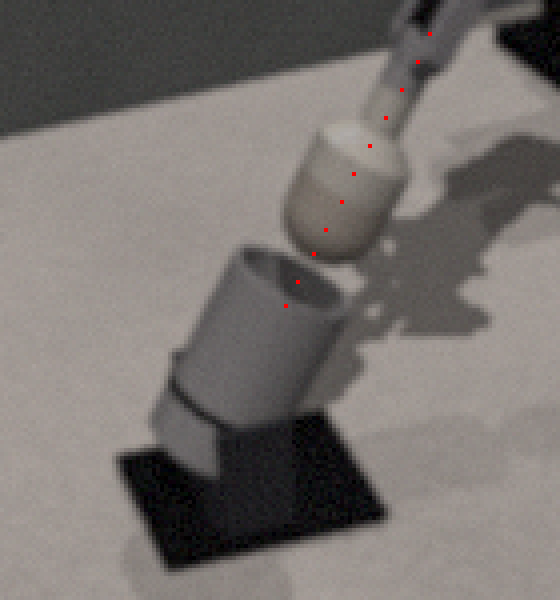

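View pics/w3.png

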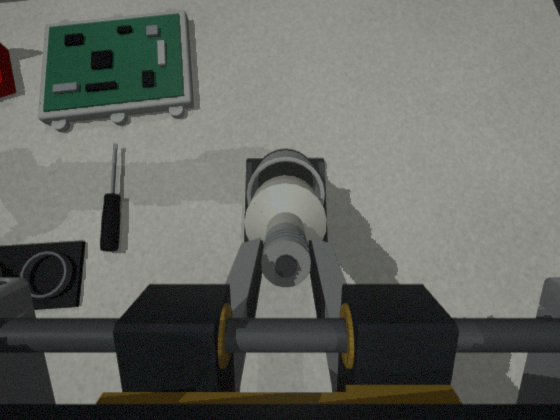

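The lamp sagged about 5 mm (2.3°) toward vertical at the crown. Both cameras agree, and the scene crop shows the crown at (330,260) against the axis dot at (313,254). I'll tilt the tool to compensate and grip harder.

```bash
cat >> h.py <<'E'
W2=(R.from_euler("z",-.133)*R.from_euler("y",-np.pi/6-.037)).as_matrix(); Q2=quat(toolR(W2))
E
python3 - <<'E'
from h import *
gripper_to(.02,45)
r.move_l(tcp(.02),rot=Q2,vel=.05); r.hold(.3)
e=[]
for c in ("scene","wrist"):
  for k in range(4):
    vision.snapshot(c)
    m=models.mark_of("dome_lamp",c)
    if m: e.append(W.T@(m[0]["at"]-(M+W[:,2]*.02))*1e3); print(c,m[0]["score"],e[-1].round(1))
print(np.mean(e,0),T.current_t(),T.current_wrist_force())
cal=snap("scene","s4"); im=cv2.imread("pics/s4.png")
for a in np.linspace(-.02,.18,11):
  for x in(-.033,0,.033):
    p=proj(cal,M+W[:,2]*a+W[:,0]*x)[0]; cv2.circle(im,tuple(int(v) for v in p.round()),0,(0,0,255),-1)
cv2.imwrite("pics/s4c.png",cv2.resize(im[70:220,200:340],None,fx=4,fy=4,interpolation=0))
E
```

```text
scene 0.86 [ 2.8  0.4 -3.7]
scene 0.83 [ 6.3 -1.3 -2.4]
scene 0.86 [ 4.4 -0.5 -3. ]
scene 0.63 [ 6.2  0.4 -0.4]
wrist 0.58 [ 3.9 -2.3 -3.4]
wrist 0.68 [ 3.7 -5.3 -4.6]
wrist 0.7 [ 0.8 -2.9 -3.8]
wrist 0.94 [ 3.6 -3.2 -3.8]
[ 3.95600736 -1.82940666 -3.14484049] 13.4583 [-0.01714847  0.10423655 -2.72247043]
```

View pics/s4c.png

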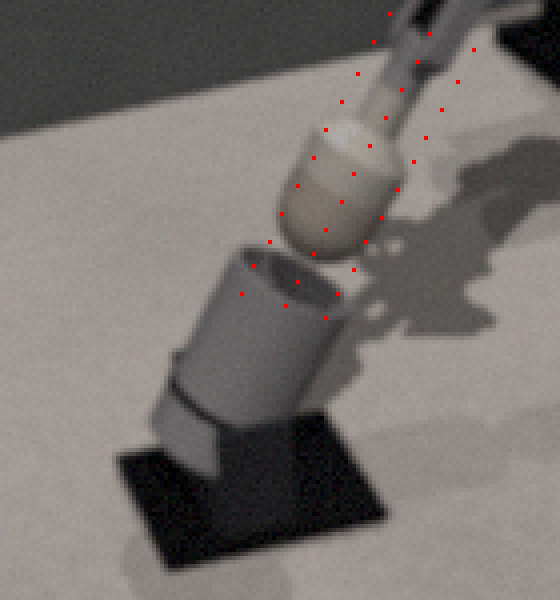

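The lamp is now nearly aligned with the axis. I'll take back about a third of the added tilt, then lower slowly under guard.

```bash
cat >> h.py <<'E'
W2=(R.from_euler("z",-.133)*R.from_euler("y",-np.pi/6-.025)).as_matrix(); Q2=quat(toolR(W2))
def F(): return (W.T@np.mean([T.current_wrist_force() for _ in range(3)],0)).round(2)
E
python3 - <<'E'
from h import *
r.move_l(tcp(.015),rot=Q2,vel=.03); r.hold(.3)
f0=F(); print("base",f0)
g=False
for d in (-.01,-.03,-.047):
    g=r.move_l(tcp(d),vel=.03,guard=2.5); r.hold(.15)
    z=(W.T@(T.current_ee_pos()-M))[2]-.144
    print(d,g,"crown z",z.round(4),F()-f0,T.current_t())
    if g: break
E
```

```text
base [-1.76 -0.02 -1.13]
-0.01 False crown z -0.0098 [ 1.06  0.16 -1.33] 15.2583
-0.03 False crown z -0.0298 [ 0.85 -0.04 -0.56] 16.225
-0.047 False crown z -0.0469 [ 0.12 -0.48 -0.2 ] 17.0917
```

```bash
cat >> h.py <<'E'
def Fa(n=10):
    s=[]
    for _ in range(n): r.hold(.03); s.append(W.T@T.current_wrist_force())
    return np.mean(s,0).round(2)
E
python3 - <<'E'
from h import *
f0=Fa(); print("base",f0)
for k in range(5):
    g=r.move_l(tcp(-.113),vel=.012,guard=2.2)
    z=(W.T@(T.current_ee_pos()-M))[2]-.144; f=Fa()-f0
    print(g,"crown z",z.round(4),f,T.current_finger_force(),T.current_t())
    if not g or f[2]>1.2 or np.hypot(*f[:2])>3: break
E
```

```text
base [-0.97  0.01 -1.68]
True crown z -0.0662 [ 0.59 -1.16  2.55] 45.000425577163696 19.95
```

Axial force is 2.5 N at 66 mm depth. A 1 mm nudge will show whether it's the plate spring (+0.8 N).

```bash
python3 - <<'E'
from h import *
z=(W.T@(T.current_ee_pos()-M))[2]-.144
f1=Fa(15); r.move_l(tcp(z-.001),vel=.01); f2=Fa(15); r.move_l(tcp(z-.002),vel=.01); f3=Fa(15)
print(z,f1,f2,f3,T.current_finger_force(),T.current_t())
vision.snapshot("scene"); print([ (W.T@(np.array(m["at"])-M)).round(4) for m in models.mark_of("dome_lamp","scene")[:1]])
E
```

```text
-0.06647411551807272 [-0.07 -1.8   1.02] [-0.59 -0.36  1.69] [-0.74  0.46  2.44] 45.00205993652344 22.075
[]
```

The slope is about 0.7 N/mm, which matches the plate spring. I'll back off to near the lamp's own weight, ease it toward the low wall, and release.

```bash
python3 - <<'E'
from h import *
p=T.current_ee_pos()+W[:,2]*.0027
r.move_l(p,vel=.01); f0=Fa(); print(f0)
g=r.move_l(p-W[:,0]*.006,vel=.01,guard=2.0); print(g,W.T@(T.current_ee_pos()-p),Fa()-f0)
gripper_to(.045); r.hold(.2); print(T.current_opening(),T.current_finger_force())
gripper_to(.07)
r.hold(.3); print(T.current_finger_force(),T.current_t())
r.move_l(T.current_ee_pos()+W[:,2]*.15,vel=.1); r.hold(.3)
snap("wrist","w5"); print([(W.T@(np.array(m["at"])-M)).round(4) for m in models.mark_of("dome_lamp","wrist")[:1]])
cal=snap("scene","s5"); im=cv2.imread("pics/s5.png"); a=cv2.resize(im[70:220,200:340],None,fx=3,fy=3); b=cv2.imread("pics/w5.png")[80:280,180:400]
b=cv2.resize(b,None,fx=1.7,fy=1.7); c=np.zeros((450,800,3),np.uint8); c[:450,:420]=a; c[:b.shape[0],420:420+b.shape[1]]=b; cv2.imwrite("pics/f5.png",c); print(T.current_t())
E
```

```text
[-0.76  0.18  0.26]
False [-0.00576244 -0.00021507  0.0001007 ] [ 1.35 -0.23  0.15]
0.04506101482643629 0.0
0.0 25.6
[array([-0.0031, -0.0003, -0.0675])]
27.7
```

View pics/f5.png

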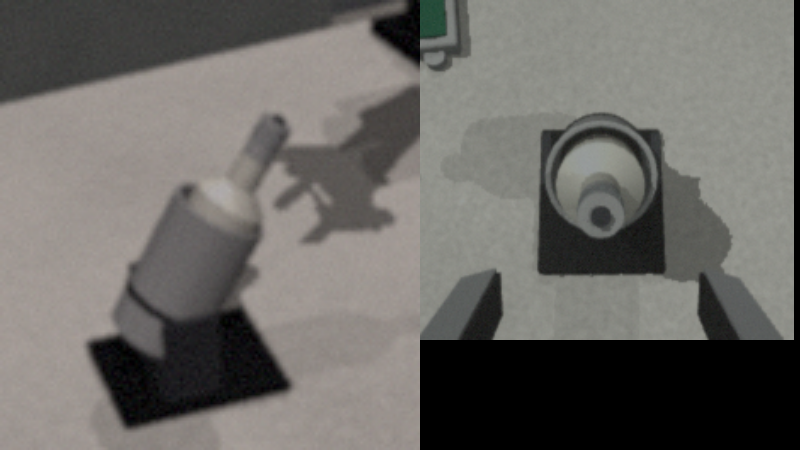

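The lamp is seated in the well with its crown about 67 mm below the rim, and the gripper is clear of it.

```bash
python3 -c "
from plant import r
print(r.sign_off())"
```

```text
the job is handed in; nothing more can be done
None
```

The dome lamp is resting on the sprung plate, crown down about 67 mm below the rim, released with the gripper clear; the job was handed in at about 28 s, and the hand-in returned no verdict.

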